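# Lift the loaded basket out of the dip can and hold it level

## Robot

A 6-joint arm with a two-finger parallel gripper is mounted at the origin on the work surface. World frame = base frame: x ahead of the robot, y to its left, z up, the work surface at z = 0. Lengths are in m, angles in degrees, forces in N, time in s.
With the tool pointing down it reaches from about 0.4 to 0.825 m from the base axis. Payload 7 kg.
Tool frame: the origin (TCP) lies on the centre line of the jaws, within the pads' length; the fingertips stand 22 mm ahead of it and the grasp point (between the pads) lies 3 mm ahead of it; z points along the fingers, y is the line along which they close (so a half turn about z gives the same grasp; the last joint's range is limited). The gripper opens to 88 mm and grips with 3 to 60 N. Pads are 19 mm wide; open, the fingers measure 130 mm over their backs; the gripper's body (78 mm by 193 mm) begins 47 mm behind the grasp point.
Start: joints at [92.997, 20.546, 0.682, 0, -70.136, -16.507], TCP at [0.158, 0.656, 0.219] pointing down, gripper open.
Joint ranges: [-176.03, 176.03], [-82.01, 121.73], [-58.28, 71.71], [-173.87, 95.51], [-174.79, -0.11], [-173.66, 173.66]. Speed limits (degrees/s): [136.94, 136.94, 172.46, 180, 180, 180].

## Interface

Orientations are given as [roll, pitch, yaw] about the fixed x, y, z axes, in that order (R = Rz(yaw) Ry(pitch) Rx(roll)).
In Python, from plant import get_state, cams, r gives the robot as it stands.
- The arm moves only by the tool apply_moves, never from a script. Its argument "targets" is a list of rows, each an object with "dp": the shift along the world's x, y, z in m, a list of three; "yaw": the turn about the world's z in degrees. In form: [{"dp": [x, y, z], "yaw": yaw}, ...]. A call has 1 to 20 rows; each row is the pose to reach, as a shift and turn from the pose commanded when the call began; what a row does not reach only later rows make up. A row lasts 1/12 s, in which the tool goes at most 41.7 mm and 7.16 degrees, less where a joint would pass 70% of its speed; a pose out of reach is approached as far as the arm can. A call with a gripper value outside its range is refused whole. "grip" is the gripper command: -1 is fully open, 1 is shut, values between are in proportion, set as the call begins (left out, the last holds). The fingers move at their own pace and stop on an object; "squeeze" is the grip in N (left out, the last holds). Time passes only in rows, so rows that repeat a pose let the fingers close. It gives the time, the measured TCP pose, the force, the opening and the grip force at its end, in the units of the state.
- get_state(): the state, without advancing time (a new reading comes with each control period).
- cams.capture(name): name is "scene" or "top" or "wrist"; returns a dict with "image" (384x512x3 uint8, red, green, blue), "range_z" (384x512 float32, m along the optical axis (not along the pixel's ray), 0 where there is no reading), "fx", "fy", "cx", "cy" (pixels), "R" (3x3) and "t" (3): a world point X has camera coordinates R X + t; the wrist camera has in their place "T_tool_cam" (4x4, takes a point from camera to tool coordinates, whose origin is the TCP and whose axes are the flange's). Camera axes: x right, y down, z forward; pixel columns grow to the right and rows downward; lengths in m; the calibration is good to about 2 mm. A picture is of the moment at which its call begins: read the wrist's pose just before it.
- r.close_job(): hands the job in; it is judged then, once.
The state is a dict: "time_s": time; "joints": joint angles; "qd": joint speeds; "joint_torque": joint torques, N m; "tcp_pos": TCP position; "eef_rot": TCP orientation; "contact_force": force on the tool from outside, world axes, zero at the start; "moment": the same for the moment, N m; "gripper_width": finger opening in m; "gripper_force": force on a finger pad.
Only numpy, scipy, OpenCV 4.12 (cv2) and the standard library are available. Lean on these libraries where they do the work, as an engineer would, in place of code of your own. Each camera call takes 0.05 s, during which the arm holds its last target. There are 200 camera calls.

## Task

Lift the loose, knobbed lid off the dip can and set it down gently, knob up, flat and wholly on the plywood board. Then lift out the parts basket, which has a crossbar for a handle, with its three fittings still in it, and hold it still and level over the can with its underside at least 5 cm above the can's rim: finish while holding it there, without putting it down. Leave the can where it stands and do not disturb the hammer, the rod jar or the clamp.

Things in the scene. Friction and masses are not known exactly. Their poses are not given: they have to be found in the camera images.
- can: Open round dark steel can, upright, outer diameter 170, height 85, wall 3, floor 5 thick, 1.8 kg, standing loose on the bench. Origin: centre of its underside; z up. The lid lies on it at the start, the basket stands inside on its floor.
- lid: Loose aluminium lid, diameter 176, 0.21 to 0.39 kg. Origin: centre of underside; z up. From the origin up: locating ring, outer diameter 148, 0 to 6 (inside the can's mouth with 8 play all round); disc 6 to 10; black knob: stem 16 to 18 thick, 10 to 22, and a round head of diameter 30 with upright sides from 26 to 46 (top). Origin height over the bench: 79 on the can, 12 on the board.
- lid_knob (a point): Centre of the lid's knob head, on the lid's axis, 36 above the lid's origin.
- basket: Shallow round steel basket: outer diameter 124, rim 16 high, floor 4 thick; central post 10 thick carries a crossbar 50 long (basket's x), 12 wide (y), 16 high, from 56 to 72 above the underside. Origin: centre of underside; z up. Starts on the can's floor under the lid, origin 5 above the bench, up to 10 off the can's axis, bar top 8 below the rim. 0.21 to 0.39 kg plus 0.1 kg of fittings.
- basket_bar (a point): Centre of the basket's crossbar, 64 above the basket's origin.
- collar: Steel ring, outer diameter 28, hole 16, 14 high, standing loose on the basket's floor. Origin: centre of its underside.
- sleeve: Brass tube, outer diameter 22, 22 high, standing loose on the basket's floor. Origin: centre of its underside.
- boss: Dark steel flanged boss, flange diameter 28, neck diameter 16, 18 high, standing loose on the basket's floor. Origin: centre of its underside.
- board: Square plywood board 240 x 240, 12 thick, fixed on the bench on the other side of the robot's midline from the can; bare at the start. Origin: centre of its underside; x and y along its edges, z up.
- hammer: Bystander: hammer, 260 long, lying on the bench to one side, nearer the robot than the work. Origin: the underside near its middle; x along the handle towards the head.
- rod_jar: Bystander: white ceramic jar, diameter 72, 90 high, with thin filler rods standing to 230, beyond the work. Origin: centre of its underside.
- clamp: Bystander: grey C-clamp lying flat, about 90 x 170, 22 high, on the other side from the hammer. Origin: the underside, in the middle of the frame.

How it is judged:
By the outcome, as a careful person would: the job done as asked, in the order asked, and still so for the second after the job is handed in, while the arm keeps its last pose, push and grip.
It also fails if it takes over 58 s, if anything falls off the work surface, if the arm or the gripper's body presses on something with over 40 N, if the wrist force passes 120 N, or if a joint passes its speed limit or range.

## Working session

There is one attempt and no reset: what is moved stays moved. The work goes in short steps, Python scripts to look and compute and a tool call to move; the robot and the scene stay as the last step left them, time stands still between calls to the robot, and variables do not carry over. Pictures are saved under pics/ and viewed, at most 10 in all, crops included, and the job is handed in when it is done.

Besides the shell and the picture viewer there is one more tool, called after "Call:" as name([rows], argument=value, ...), one row to a line, values as JSON. apply_moves: Moves the arm, as the interface text tells. Its arguments: {"type":"object","properties":{"targets":{"type":"array","items":{"type":"object","properties":{"dp":{"type":"array","items":{"type":"number"}},"yaw":{"type":"number"}}}},"grip":{"type":"number"},"squeeze":{"type":"number"}},"required":["targets"]}

```bash
mkdir -p pics
cat > h.py <<'E'
import numpy as np, cv2
from plant import get_state, cams, r
def cloud(c, st=None):
    z=c["range_z"].astype(float); v,u=np.mgrid[:z.shape[0],:z.shape[1]]
    P=np.stack([(u-c["cx"])*z/c["fx"],(v-c["cy"])*z/c["fy"],z],-1)
    if "R" in c: W=(P-c["t"])@np.array(c["R"])
    else:
        from scipy.spatial.transform import Rotation as Ro
        T=np.array(c["T_tool_cam"]); R=Ro.from_euler("xyz",st["eef_rot"],degrees=True).as_matrix()
        W=(P@T[:3,:3].T+T[:3,3])@R.T+np.array(st["tcp_pos"])
    W[z==0]=np.nan
    return W
def save(c,n): cv2.imwrite(f"pics/{n}.png",cv2.cvtColor(c["image"],cv2.COLOR_RGB2BGR))
E
python3 - <<'E'
from h import *
print(get_state())
for n in("top","scene"):
    c=cams.capture(n); save(c,n+"0"); np.save(n+"0.npy",cloud(c))
    print(n, -np.array(c["R"]).T@c["t"])
E
```

```text
{'time_s': 0.0, 'joints': array([ 9.29946173e+01,  2.05933215e+01,  6.32595799e-01, -2.14007753e-02,
       -7.01335600e+01, -1.65080847e+01]), 'qd': array([-0.04176458,  0.03107241, -0.09202993,  0.04913527,  0.08922341,
        0.06100019]), 'joint_torque': array([ 5.11237213e-04, -5.82718277e+01,  2.93062645e+01,  6.99768305e+00,
        7.06877807e-03, -1.49211683e-04]), 'tcp_pos': array([0.1576182 , 0.65582353, 0.21818841]), 'eef_rot': array([ 1.79903884e+02, -7.50565948e-03, -1.35207502e+01]), 'contact_force': array([-0.38286566,  0.1372005 ,  0.5486874 ]), 'moment': array([-0.00632151,  0.00510872, -0.0531769 ]), 'gripper_force': 0.0, 'gripper_width': 0.08756020170668034}
top [0.35096508 0.00987103 1.06143278]
scene [ 1.41470757 -0.03844431  1.07191435]
```

View pics/top0.png

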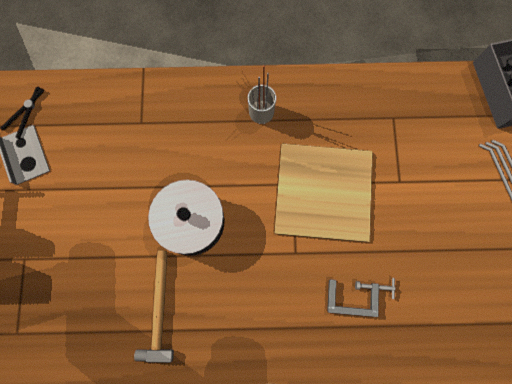

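View pics/scene0.png

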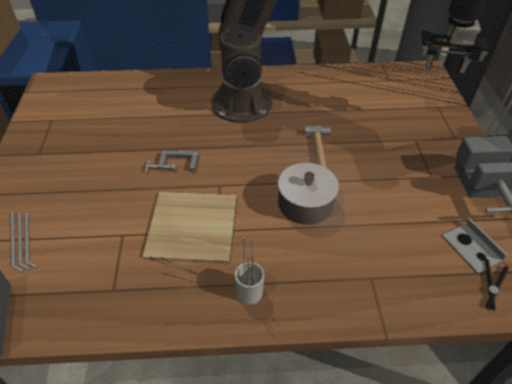

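Top view: the lid is at about (186,217) with its knob at (183,214), the board at (324,193), the jar at (262,103), the hammer at (155,310) with its handle end near the can, and the clamp at (360,300). The scene view agrees with this layout.

```bash
cat > m.py <<'E'
from h import *
W=np.load("top0.npy"); im=cv2.imread("pics/top0.png")
S=np.load("scene0.npy")
def circ(P):
    (c,rad)=cv2.minEnclosingCircle(P[:,:2].astype(np.float32)); return np.round(c,4),round(rad,4),len(P),np.round(np.median(P,0),4)
for n,M,x0,x1,y0,y1 in(("top",W,.2,.62,0,.45),("scene",S,.2,.62,0,.45)):
    m=(M[...,0]>x0)&(M[...,0]<x1)&(M[...,1]>y0)&(M[...,1]<y1)
    for lo,hi in((.08,.095),(.105,.14)):
        P=M[m&(M[...,2]>lo)&(M[...,2]<hi)]
        if len(P): print(n,lo,circ(P))
# board
M=W; m=(M[...,2]>.006)&(M[...,2]<.02)&(M[...,0]>.2)&(M[...,0]<.6)&(M[...,1]<0)&(M[...,1]>-.4)
m=cv2.morphologyEx(m.astype(np.uint8),cv2.MORPH_OPEN,np.ones((5,5)))>0
P=M[m]; print("board",cv2.minAreaRect(P[:,:2].astype(np.float32)),np.median(P[:,2]))
M=W;m=(M[...,2]>.03)&(M[...,0]>.2)&(M[...,0]<.8)&(abs(M[...,1])<.5)
n,l,s,c=cv2.connectedComponentsWithStats(m.astype(np.uint8))
for i in range(1,n):
    if s[i,4]>20:
        P=M[l==i]; print(s[i],P.min(0).round(3),P.max(0).round(3))
print("px",W[217,186],W[214,183],W[340,160],W[255,163])
E
python3 m.py
```

```text
top 0.08 (array([0.5116, 0.176 ]), 0.0878, 4106, array([0.5078, 0.1749, 0.0891]))
top 0.105 (array([0.5114, 0.176 ]), 0.0152, 157, array([0.5103, 0.1748, 0.1251]))
scene 0.08 (array([0.5142, 0.1751]), 0.0902, 2002, array([0.5223, 0.1709, 0.0877]))
scene 0.105 (array([0.5163, 0.1745]), 0.0171, 103, array([0.5202, 0.1725, 0.1221]))
board ((0.5357871055603027, -0.16282649338245392), (0.24052253365516663, 0.14957866072654724), 84.02082824707031) 0.012134510613940098
[266  73   3  31  40] [ 0.795 -0.024  0.076] [ 0.8   -0.021  0.234]
[258  77   2  13  22] [ 0.793 -0.005  0.155] [ 0.799 -0.002  0.221]
[248 101  28  20 270] [ 0.771 -0.046  0.03 ] [0.8   0.023 0.094]
[ 148  180   76   75 4399] [0.424 0.089 0.03 ] [0.599 0.264 0.13 ]
px [0.50262345 0.16758961 0.12659365] [0.51020001 0.17506941 0.12339991] [0.2263699  0.24303288 0.01863972] [0.42573666 0.24003475 0.02467997]
```

Run:
```python
from h import *
im=cv2.imread("pics/top0.png"); hsv=cv2.cvtColor(im,cv2.COLOR_BGR2HSV)
c=cams.capture("top")
m=np.zeros(im.shape[:2],np.uint8); roi=hsv[130:255,265:385]
print(hsv[190,320],hsv[190,250],hsv[160,340])
mm=((im[...,1].astype(int)>110)&(hsv[...,1]<170)).astype(np.uint8)
m[130:255,265:385]=mm[130:255,265:385]
n,l,s,_=cv2.connectedComponentsWithStats(m); i=1+s[1:,4].argmax(); m=(l==i).astype(np.uint8); print(s[i])
k,_=cv2.findContours(m,0,2); rect=cv2.minAreaRect(k[0]); print(rect)
B=cv2.boxPoints(rect); R=np.array(c["R"]);C=-R.T@c["t"]
def ray(u,v,z):
    d=R.T@np.array([(u-c["cx"])/c["fx"],(v-c["cy"])/c["fy"],1]); return C+d*(z-C[2])/d[2]
Q=np.array([ray(*b,.012) for b in B]); print(Q.round(4),Q.mean(0)); print([np.linalg.norm(Q[i]-Q[i-1]) for i in range(4)])
```

```text
[ 25 110 195] [ 14 172 173] [ 18 128 197]
[ 275  143   98   99 8468]
((325.0088195800781, 191.38528442382812), (95.33374786376953, 92.49596405029297), 4.39870548248291)
[[ 0.4734 -0.0354  0.012 ]
 [ 0.7175 -0.0618  0.012 ]
 [ 0.6916 -0.3114  0.012 ]
 [ 0.4499 -0.2731  0.012 ]] [ 0.58311324 -0.17042756  0.012     ]
[np.float64(0.2389105031816671), np.float64(0.24549108160549732), np.float64(0.2510309451472661), np.float64(0.24471074321165204)]
```

Call:
apply_moves([
  {"dp": [0.02,-0.028,0.0],"yaw": 0},
  {"dp": [0.045,-0.061,0.0],"yaw": 0},
  {"dp": [0.066,-0.09,0],"yaw": 0},
  {"dp": [0.088,-0.12,0],"yaw": 0},
  {"dp": [0.11,-0.15,0],"yaw": 0},
  {"dp": [0.132,-0.18,0],"yaw": 0},
  {"dp": [0.154,-0.21,0],"yaw": 0},
  {"dp": [0.176,-0.24,0],"yaw": 0},
  {"dp": [0.198,-0.27,0],"yaw": 0},
  {"dp": [0.22,-0.3,0],"yaw": 0},
  {"dp": [0.242,-0.33,0],"yaw": 0},
  {"dp": [0.264,-0.36,0],"yaw": 0},
  {"dp": [0.286,-0.39,0],"yaw": 0},
  {"dp": [0.308,-0.42,0],"yaw": 0},
  {"dp": [0.33,-0.45,0],"yaw": 0},
  {"dp": [0.346,-0.47,0],"yaw": 0},
  {"dp": [0.353,-0.48,0],"yaw": 0},
  {"dp": [0.353,-0.48,0],"yaw": 0},
  {"dp": [0.353,-0.48,0],"yaw": 0},
], grip=-1)

```text
time_s: 1.73
tcp_pos: [0.5106, 0.1759, 0.2188]
eef_rot: [180.0, 0.0, -13.6]
contact_force: [-0.3, -1.2, -0.4]
gripper_width: 0.0874
gripper_force: 0.0
```

Run:
```python
from h import *
s=get_state(); c=cams.capture("wrist"); save(c,"w1"); W=cloud(c,s)
print(np.array(c["T_tool_cam"]).round(3).tolist(), c["fx"])
for lo,hi in((.082,.096),(.118,.135)):
    m=(W[...,2]>lo)&(W[...,2]<hi); P=W[m]
    if len(P): print(cv2.minEnclosingCircle(P[:,:2].astype(np.float32)),len(P),np.median(P,0))
im=cv2.imread("pics/top0.png")
# board from depth-free scene cam
c=cams.capture("scene"); im=c["image"]; hsv=cv2.cvtColor(im,cv2.COLOR_RGB2HSV)
print(hsv[225,190],hsv[225,110],hsv[280,190])
R=np.array(c["R"]);C=-R.T@c["t"]
for u,v in((157,193),(237,195),(227,262),(143,258)):
    d=R.T@np.array([(u-c["cx"])/c["fx"],(v-c["cy"])/c["fy"],1]); print((C+d*(.012-C[2])/d[2]).round(4))
```

```text
[[-0.001, -0.956, -0.294, 0.078], [1.0, -0.001, 0.001, 0.0], [-0.001, -0.294, 0.956, -0.165], [0.0, 0.0, 0.0, 1.0]] 333.9144894861321
((0.5090236663818359, 0.17520427703857422), 0.08803796023130417) 26710 [0.51928125 0.1726726  0.08898429]
((0.5092108249664307, 0.17537246644496918), 0.015200082212686539) 1055 [0.51013286 0.1750821  0.12488489]
[ 21  85 179] [ 13 125 151] [ 14 119 116]
[ 0.4601 -0.2791  0.012 ]
[ 0.4811 -0.0327  0.012 ]
[ 0.722  -0.0675  0.012 ]
[ 0.6973 -0.2968  0.012 ]
```

View pics/w1.png

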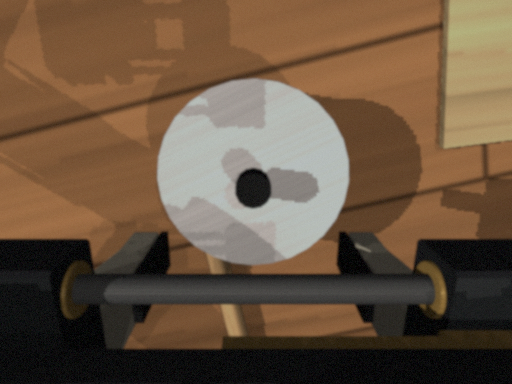

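The lid fills the wrist view, with the knob at (253,188). That puts the knob at (0.509, 0.175) with its top at z=0.125, which is what it should be.

Call:
apply_moves([
  {"dp": [-0.001,-0.001,-0.015],"yaw": 0},
  {"dp": [-0.0015,-0.001,-0.035],"yaw": 0},
  {"dp": [-0.0015,-0.001,-0.055],"yaw": 0},
  {"dp": [-0.0015,-0.001,-0.072],"yaw": 0},
  {"dp": [-0.0015,-0.001,-0.085],"yaw": 0},
  {"dp": [-0.0015,-0.001,-0.093],"yaw": 0},
  {"dp": [-0.0015,-0.001,-0.098],"yaw": 0},
  {"dp": [-0.0015,-0.001,-0.098],"yaw": 0},
  {"dp": [-0.0015,-0.001,-0.098],"yaw": 0},
])

```text
time_s: 2.58
tcp_pos: [0.5094, 0.1759, 0.1217]
eef_rot: [-180.0, -0.0, -13.5]
contact_force: [-0.2, -0.2, 1.0]
gripper_width: 0.0877
gripper_force: 0.0
```

Call:
apply_moves([
  {"dp": [0,0,0],"yaw": 0},
  {"dp": [0,0,0],"yaw": 0},
  {"dp": [0,0,0],"yaw": 0},
  {"dp": [0,0,0],"yaw": 0},
  {"dp": [0,0,0],"yaw": 0},
  {"dp": [0,0,0],"yaw": 0},
  {"dp": [0,0,0],"yaw": 0},
  {"dp": [0,0,0],"yaw": 0},
  {"dp": [0,0,0],"yaw": 0},
  {"dp": [0,0,0],"yaw": 0},
], grip=1, squeeze=35)

```text
time_s: 3.42
tcp_pos: [0.5092, 0.1753, 0.1211]
eef_rot: [180.0, 0.0, -13.5]
contact_force: [0.1, 0.3, -0.3]
gripper_width: 0.0265
gripper_force: 0.0
```

Call:
apply_moves([
  {"dp": [0,0,0],"yaw": 0},
  {"dp": [0,0,0],"yaw": 0},
  {"dp": [0,0,0],"yaw": 0},
  {"dp": [0,0,0],"yaw": 0},
])

```text
time_s: 3.75
tcp_pos: [0.5092, 0.1753, 0.1211]
eef_rot: [180.0, 0.0, -13.5]
contact_force: [0.4, -0.1, 0.3]
gripper_width: 0.0023
gripper_force: 0.0
```

Run:
```python
from h import *
s=get_state(); c=cams.capture("wrist"); save(c,"w2")
```

```text
(no output)
```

View pics/w2.png

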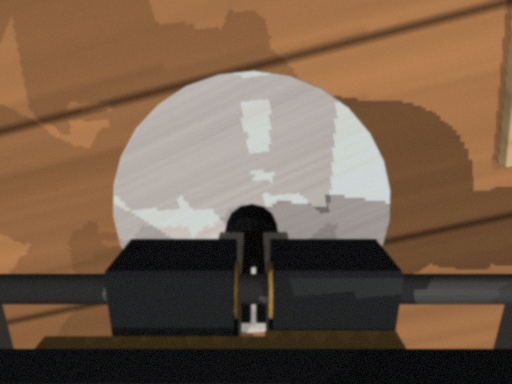

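The fingers have closed just short of the knob: its head shows at about (250,220), ahead of the jaws at (253,280). I'll measure the offset.

Run:
```python
from h import *
s=get_state(); c=cams.capture("wrist"); W=cloud(c,s); print(s["tcp_pos"],s["eef_rot"])
for v in range(195,345,8): print(v,[W[v,u].round(3).tolist() for u in (230,253,275)])
t=cams.capture("top"); T=cloud(t); save(t,"t2")
for v in range(200,226,3): print(v,[T[v,u].round(3).tolist() for u in (176,180,184,188,192,196)])
```

```text
[0.50919292 0.17527837 0.12116166] [ 1.79997703e+02  5.34854816e-04 -1.35091329e+01]
195 [[0.527, 0.185, 0.089], [0.524, 0.171, 0.089], [0.521, 0.158, 0.089]]
203 [[0.522, 0.186, 0.09], [0.519, 0.172, 0.089], [0.515, 0.159, 0.089]]
211 [[0.517, 0.188, 0.089], [0.524, 0.171, 0.117], [0.51, 0.16, 0.087]]
219 [[0.521, 0.185, 0.113], [0.522, 0.172, 0.124], [0.505, 0.161, 0.09]]
227 [[0.521, 0.184, 0.125], [0.518, 0.173, 0.125], [0.514, 0.162, 0.122]]
235 [[0.522, 0.183, 0.137], [0.514, 0.174, 0.125], [0.516, 0.162, 0.136]]
243 [[0.547, 0.172, 0.202], [0.509, 0.175, 0.124], [0.544, 0.16, 0.202]]
251 [[0.547, 0.172, 0.207], [0.504, 0.176, 0.124], [0.544, 0.16, 0.207]]
259 [[0.547, 0.172, 0.211], [0.499, 0.177, 0.124], [0.544, 0.161, 0.211]]
267 [[0.547, 0.171, 0.215], [0.496, 0.178, 0.126], [0.544, 0.161, 0.215]]
275 [[0.546, 0.171, 0.218], [0.539, 0.168, 0.207], [0.543, 0.161, 0.217]]
283 [[0.545, 0.172, 0.219], [0.538, 0.168, 0.21], [0.541, 0.162, 0.217]]
291 [[0.542, 0.172, 0.218], [0.536, 0.168, 0.211], [0.54, 0.162, 0.218]]
299 [[0.54, 0.173, 0.217], [0.535, 0.169, 0.212], [0.538, 0.1
[... 922 characters left out ...]
1]]
212 [[0.474, 0.146, 0.356], [0.478, 0.143, 0.337], [0.498, 0.156, 0.22], [0.498, 0.148, 0.219], [0.501, 0.143, 0.2], [0.52, 0.15, 0.09]]
215 [[0.472, 0.149, 0.34], [0.489, 0.161, 0.237], [0.492, 0.156, 0.218], [0.492, 0.148, 0.218], [0.496, 0.144, 0.193], [0.513, 0.15, 0.09]]
218 [[0.483, 0.169, 0.236], [0.483, 0.161, 0.237], [0.483, 0.153, 0.238], [0.483, 0.145, 0.238], [0.506, 0.16, 0.09], [0.506, 0.15, 0.09]]
221 [[0.48, 0.173, 0.217], [0.48, 0.164, 0.22], [0.48, 0.156, 0.219], [0.476, 0.145, 0.238], [0.476, 0.137, 0.237], [0.476, 0.129, 0.238]]
224 [[0.474, 0.172, 0.217], [0.474, 0.164, 0.218], [0.474, 0.156, 0.217], [0.474, 0.149, 0.214], [0.474, 0.141, 0.213], [0.474, 0.133, 0.21]]
```

```bash
python3 -c "
import cv2
a=cv2.imread('pics/t2.png')[130:300,90:290];cv2.imwrite('pics/t2c.png',cv2.resize(a,None,fx=3.5,fy=3.5,interpolation=2))"
```

```text
(no output)
```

View pics/t2c.png

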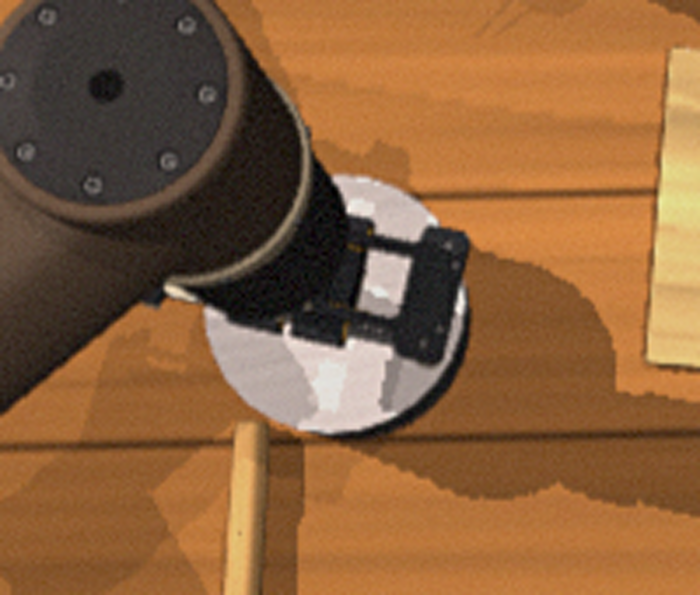

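Run:
```python
from h import *
s=get_state(); print(s["gripper_width"],s["gripper_force"],s["contact_force"])
c=cams.capture("wrist"); W=cloud(c,s)
d=cams.capture("scene"); 
a=cv2.resize(c["image"][190:345,195:315],None,fx=3.2,fy=3.2,interpolation=0)
b=cv2.resize(d["image"][110:235,255:355],None,fx=3.96,fy=3.96,interpolation=0)
h=min(a.shape[0],b.shape[0]); save({"image":np.hstack([a[:h],b[:h]])},"z3")
np.set_printoptions(linewidth=200)
for v in range(205,272,4): print(v,(W[v,214:296:6,2]*1000).round(0))
```

```text
0.000499939323090652 0.0 [ 0.405118   -0.1500901  -0.53090611]
205 [ 89.  90.  89.  90.  89.  88. 106. 106.  90.  90.  89.  88.  89.  89.]
209 [ 89.  89.  89.  88. 107. 112. 113. 113. 110.  88.  88.  89.  90.  90.]
213 [ 88.  89.  88. 106. 115. 119. 120. 119. 116. 111.  88.  90.  89.  89.]
217 [ 90.  89.  89. 112. 121. 123. 125. 123. 122. 116.  89.  88.  88.  89.]
221 [ 89.  89.  89. 120. 125. 125. 125. 125. 125. 124. 112.  89.  89.  88.]
225 [ 89.  89.  88. 124. 126. 125. 124. 124. 126. 126. 121.  89.  87.  88.]
229 [ 89.  89. 118. 124. 125. 125. 125. 125. 123. 125. 125.  89.  88.  88.]
233 [ 89.  89. 134. 134. 135. 133. 131.  nan 134. 134. 135. 133.  89.  89.]
237 [ 89.  89. 138. 139. 139. 139. 135. 134. 138. 140. 138. 138. 138.  89.]
241 [202. 202. 201. 201. 200. 143. 141. 140. 143. 200. 201. 200. 200. 202.]
245 [205. 203. 203. 204. 204. 146. 144. 144. 143. 204. 204. 203. 203. 204.]
249 [207. 205. 206. 205. 206. 147. 149. 148. 148. 203. 207. 206. 205. 205.]
253 [208. 208. 208. 208. 207. 147. 152. 151. 153. 204. 207. 208. 208. 208.]
257 [209. 210. 210. 209. 209. 148. 156. 155. 156. 205. 211. 211. 211. 211.]
261 [212. 212. 213. 213. 209. 161. 159. 159. 160. 206. 213. 212. 212. 212.]
265 [214. 213. 214. 214. 210. 163. 163. 163. 163. 210. 214. 214. 214. 216.]
269 [217. 216. 216. 216. 209. 167. 166. 167. 165. 210. 216. 216. 217. 215.]
```

View pics/z3.png

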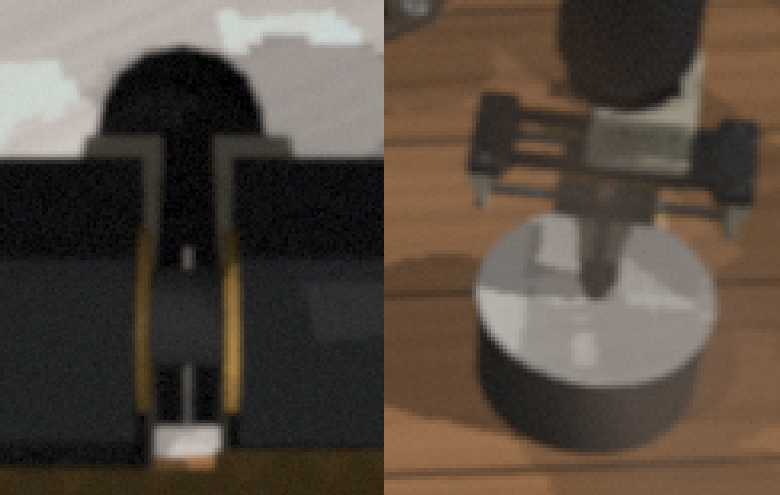

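The zoom shows the fully closed jaws sitting above the knob. Their tips are at z≈0.131, about 31–32 mm higher than the reported TCP implies (0.099), so the real grasp point is about 31 mm above where the reading puts it. I'll open partway and go down by that amount, watching the force.

Call:
apply_moves([
  {"dp": [0,0,0],"yaw": 0},
  {"dp": [0,0,0],"yaw": 0},
  {"dp": [0,0,0],"yaw": 0},
  {"dp": [0,0,0],"yaw": 0},
  {"dp": [0,0,0],"yaw": 0},
  {"dp": [0,0,0],"yaw": 0},
  {"dp": [0,0,0],"yaw": 0},
  {"dp": [0,0,0],"yaw": 0},
  {"dp": [0,0,0],"yaw": 0},
], grip=-0.15)

```text
time_s: 4.75
tcp_pos: [0.5092, 0.1753, 0.1212]
eef_rot: [-180.0, -0.0, -13.5]
contact_force: [0.7, -0.6, 0.0]
gripper_width: 0.0494
gripper_force: 0.0
```

Call:
apply_moves([
  {"dp": [0,0,-0.004],"yaw": 0},
  {"dp": [0,0,-0.008],"yaw": 0},
  {"dp": [0,0,-0.012],"yaw": 0},
  {"dp": [0,0,-0.016],"yaw": 0},
  {"dp": [0,0,-0.016],"yaw": 0},
])

```text
time_s: 5.17
tcp_pos: [0.5086, 0.1749, 0.104]
eef_rot: [179.9, 0.1, -13.5]
contact_force: [-0.6, -0.1, -0.6]
gripper_width: 0.0506
gripper_force: 0.0
```

Call:
apply_moves([
  {"dp": [0,0,-0.004],"yaw": 0},
  {"dp": [0,0,-0.008],"yaw": 0},
  {"dp": [0,0,-0.011],"yaw": 0},
  {"dp": [0,0,-0.014],"yaw": 0},
  {"dp": [0,0,-0.014],"yaw": 0},
])

```text
time_s: 5.58
tcp_pos: [0.5088, 0.1751, 0.0904]
eef_rot: [180.0, 0.0, -13.5]
contact_force: [-0.0, 0.5, -0.7]
gripper_width: 0.0504
gripper_force: 0.0
```

Call:
apply_moves([
  {"dp": [0,0,0],"yaw": 0},
  {"dp": [0,0,0],"yaw": 0},
  {"dp": [0,0,0],"yaw": 0},
  {"dp": [0,0,0],"yaw": 0},
  {"dp": [0,0,0],"yaw": 0},
  {"dp": [0,0,0],"yaw": 0},
  {"dp": [0,0,0],"yaw": 0},
], grip=1, squeeze=35)

```text
time_s: 6.17
tcp_pos: [0.5094, 0.1755, 0.0914]
eef_rot: [-180.0, -0.0, -13.5]
contact_force: [-0.0, 0.7, 1.9]
gripper_width: 0.0292
gripper_force: 35.0
```

Call:
apply_moves([
  {"dp": [0,0,0.003],"yaw": 0},
  {"dp": [0,0,0.008],"yaw": 0},
  {"dp": [0,0,0.014],"yaw": 0},
  {"dp": [0,0,0.021],"yaw": 0},
  {"dp": [0,0,0.028],"yaw": 0},
  {"dp": [0,0,0.036],"yaw": 0},
  {"dp": [0,0,0.044],"yaw": 0},
  {"dp": [0,0,0.05],"yaw": 0},
  {"dp": [0,0,0.054],"yaw": 0},
  {"dp": [0,0,0.055],"yaw": 0},
])

```text
time_s: 7.0
tcp_pos: [0.5096, 0.1756, 0.1472]
eef_rot: [-179.9, -0.1, -13.5]
contact_force: [-0.8, 0.1, -2.9]
gripper_width: 0.0292
gripper_force: 35.0
```

Call:
apply_moves([
  {"dp": [0.001,-0.006,0],"yaw": 0},
  {"dp": [0.005,-0.02,0],"yaw": 0},
  {"dp": [0.009,-0.04,0],"yaw": 0},
  {"dp": [0.014,-0.062,0],"yaw": 0},
  {"dp": [0.019,-0.084,0],"yaw": 0},
  {"dp": [0.024,-0.106,0],"yaw": 0},
  {"dp": [0.029,-0.128,0],"yaw": 0},
  {"dp": [0.034,-0.15,0],"yaw": 0},
  {"dp": [0.039,-0.172,0],"yaw": 0},
  {"dp": [0.044,-0.194,0],"yaw": 0},
  {"dp": [0.049,-0.216,0],"yaw": 0},
  {"dp": [0.054,-0.238,0],"yaw": 0},
  {"dp": [0.059,-0.26,0],"yaw": 0},
  {"dp": [0.064,-0.282,0],"yaw": 0},
  {"dp": [0.069,-0.304,0],"yaw": 0},
  {"dp": [0.073,-0.324,0],"yaw": 0},
  {"dp": [0.076,-0.338,0],"yaw": 0},
  {"dp": [0.077,-0.345,0],"yaw": 0},
  {"dp": [0.077,-0.345,0],"yaw": 0},
  {"dp": [0.077,-0.345,0],"yaw": 0},
])

```text
time_s: 8.67
tcp_pos: [0.5858, -0.1697, 0.1457]
eef_rot: [-180.0, 0.0, -13.6]
contact_force: [0.2, 0.2, -2.3]
gripper_width: 0.029
gripper_force: 35.0
```

Run:
```python
from h import *
s=get_state(); c=cams.capture("wrist"); W=cloud(c,s); print(s["tcp_pos"],s["eef_rot"],s["contact_force"],s["gripper_width"])
d=cams.capture("top"); save({"image":np.hstack([c["image"][:,50:450],d["image"][:,80:480]])},"z4")
T=cloud(d)
# can rim & basket
m=(T[...,0]>.38)&(T[...,0]<.64)&(T[...,1]>.05)&(T[...,1]<.3)
P=T[m&(T[...,2]>.078)&(T[...,2]<.095)]; print("rim",cv2.minEnclosingCircle(P[:,:2].astype(np.float32)),len(P))
# lid
m=(T[...,1]<0)&(T[...,2]>.11)&(T[...,2]<.17)&(T[...,0]>.4)&(T[...,0]<.7)
m=cv2.morphologyEx(m.astype(np.uint8),cv2.MORPH_OPEN,np.ones((3,3)))>0
print(np.median(T[m],0))
```

```text
[ 0.58581214 -0.16971783  0.1456898 ] [-1.79995547e+02  4.83580425e-02 -1.35580354e+01] [ 0.15284328  0.23630074 -2.2692023 ] 0.02902928896454093
rim ((0.5094144940376282, 0.1765204221010208), 0.08477460592985153) 252
[ 0.54438717 -0.16189639  0.14363705]
```

View pics/z4.png

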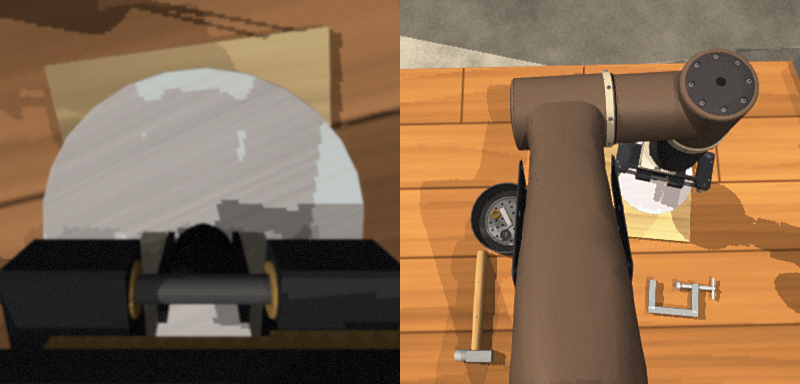

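The lid is held level above the board. The board's far corners show at (45,67) and (330,27) in the left half, and the can and basket are unmoved on the right. I'll fix the corners and the disc height.

Run:
```python
from h import *
from scipy.spatial.transform import Rotation as Ro
s=get_state(); c=cams.capture("wrist"); W=cloud(c,s)
T=np.array(c["T_tool_cam"]);R=Ro.from_euler("xyz",s["eef_rot"],degrees=True).as_matrix()
o=R@T[:3,3]+s["tcp_pos"]
for u,v in((95,67),(380,27)):
    d=R@T[:3,:3]@np.array([(u-c["cx"])/c["fx"],(v-c["cy"])/c["fy"],1]); print((o+d*(.012-o[2])/d[2]).round(4))
m=(W[...,2]>.12)&(W[...,2]<.165); m[235:]=False
P=W[m]; P=P[abs(P[:,2]-np.median(P[:,2]))<.006]
A=np.c_[P[:,:2]-s["tcp_pos"][:2],np.ones(len(P))]; print("disc plane",np.linalg.lstsq(A,P[:,2],rcond=None)[0],len(P))
```

```text
[ 0.71   -0.0627  0.012 ]
[ 0.6844 -0.2999  0.012 ]
disc plane [-0.00132844 -0.00024876  0.14359191] 42442
```

Call:
apply_moves([
  {"dp": [-0.001,0,-0.005],"yaw": 0},
  {"dp": [-0.003,0,-0.014],"yaw": 0},
  {"dp": [-0.005,0,-0.026],"yaw": 0},
  {"dp": [-0.005,0,-0.039],"yaw": 0},
  {"dp": [-0.005,0,-0.052],"yaw": 0},
  {"dp": [-0.005,0,-0.065],"yaw": 0},
  {"dp": [-0.005,0,-0.078],"yaw": 0},
  {"dp": [-0.005,0,-0.089],"yaw": 0},
  {"dp": [-0.005,0,-0.098],"yaw": 0},
  {"dp": [-0.005,0,-0.105],"yaw": 0},
  {"dp": [-0.005,0,-0.11],"yaw": 0},
  {"dp": [-0.005,0,-0.113],"yaw": 0},
  {"dp": [-0.005,0,-0.115],"yaw": 0},
  {"dp": [-0.005,0,-0.116],"yaw": 0},
  {"dp": [-0.005,0,-0.116],"yaw": 0},
])

```text
time_s: 10.07
tcp_pos: [0.5814, -0.1697, 0.0303]
eef_rot: [-180.0, -0.0, -13.5]
contact_force: [0.0, 0.2, -2.6]
gripper_width: 0.029
gripper_force: 35.0
```

Call:
apply_moves([
  {"dp": [0,0,-0.001],"yaw": 0},
  {"dp": [0,0,-0.002],"yaw": 0},
  {"dp": [0,0,-0.003],"yaw": 0},
  {"dp": [0,0,-0.004],"yaw": 0},
  {"dp": [0,0,-0.004],"yaw": 0},
  {"dp": [0,0,-0.004],"yaw": 0},
])

```text
time_s: 10.57
tcp_pos: [0.5812, -0.1697, 0.0261]
eef_rot: [180.0, 0.0, -13.5]
contact_force: [0.2, 0.2, -2.3]
gripper_width: 0.0292
gripper_force: 35.0
```

Call:
apply_moves([
  {"dp": [0,0,-0.0005],"yaw": 0},
  {"dp": [0,0,-0.001],"yaw": 0},
  {"dp": [0,0,-0.0015],"yaw": 0},
  {"dp": [0,0,-0.0015],"yaw": 0},
  {"dp": [0,0,-0.0015],"yaw": 0},
])

```text
time_s: 10.98
tcp_pos: [0.5812, -0.1697, 0.0246]
eef_rot: [180.0, 0.0, -13.5]
contact_force: [0.4, -0.7, -3.3]
gripper_width: 0.0292
gripper_force: 35.0
```

Call:
apply_moves([
  {"dp": [0,0,-0.0005],"yaw": 0},
  {"dp": [0,0,-0.001],"yaw": 0},
  {"dp": [0,0,-0.001],"yaw": 0},
  {"dp": [0,0,-0.001],"yaw": 0},
])

```text
time_s: 11.32
tcp_pos: [0.5813, -0.1697, 0.0243]
eef_rot: [180.0, -0.0, -13.5]
contact_force: [-2.2, 0.5, 6.3]
gripper_width: 0.0291
gripper_force: 35.0
```

Call:
apply_moves([
  {"dp": [0,0,0],"yaw": 0},
  {"dp": [0,0,0],"yaw": 0},
  {"dp": [0,0,0],"yaw": 0},
  {"dp": [0,0,0],"yaw": 0},
  {"dp": [0,0,0],"yaw": 0},
], grip=-0.15)

```text
time_s: 11.73
tcp_pos: [0.5813, -0.1697, 0.0236]
eef_rot: [180.0, -0.0, -13.5]
contact_force: [0.9, -1.0, 0.4]
gripper_width: 0.0498
gripper_force: 0.0
```

Call:
apply_moves([
  {"dp": [0,0,0.005],"yaw": 0},
  {"dp": [0,0,0.012],"yaw": 0},
  {"dp": [0,0,0.022],"yaw": 0},
  {"dp": [0,0,0.035],"yaw": 0},
  {"dp": [0,0,0.05],"yaw": 0},
  {"dp": [0,0,0.07],"yaw": 0},
  {"dp": [0,0,0.09],"yaw": 0},
  {"dp": [0,0,0.11],"yaw": 0},
  {"dp": [0,0,0.13],"yaw": 0},
  {"dp": [0,0,0.15],"yaw": 0},
  {"dp": [0,0,0.17],"yaw": 0},
  {"dp": [0,0,0.185],"yaw": 0},
  {"dp": [0,0,0.19],"yaw": 0},
  {"dp": [0,0,0.19],"yaw": 0},
])

```text
time_s: 12.9
tcp_pos: [0.582, -0.1698, 0.216]
eef_rot: [-180.0, -0.2, -13.5]
contact_force: [-0.8, 0.2, 0.2]
gripper_width: 0.0502
gripper_force: 0.0
```

Run:
```python
from h import *
s=get_state(); c=cams.capture("wrist"); W=cloud(c,s); print(s["tcp_pos"])
m=(W[...,2]>.017)&(W[...,2]<.03); n,l,st,_=cv2.connectedComponentsWithStats(cv2.morphologyEx(m.astype(np.uint8),cv2.MORPH_OPEN,np.ones((5,5))))
i=1+st[1:,4].argmax(); P=W[l==i]; print(cv2.minEnclosingCircle(P[:,:2].astype(np.float32)),len(P))
A=np.c_[P[:,:2]-P[:,:2].mean(0),np.ones(len(P))]; print(np.linalg.lstsq(A,P[:,2],rcond=None)[0])
```

```text
[ 0.58198129 -0.16977404  0.21602625]
((0.5805484652519226, -0.17074953019618988), 0.08795028179883957) 18704
[-0.00092043 -0.00096579  0.02200164]
```

Call:
apply_moves([
  {"dp": [-0.003,0.012,0],"yaw": 0},
  {"dp": [-0.008,0.036,0],"yaw": 0},
  {"dp": [-0.014,0.064,0],"yaw": 0},
  {"dp": [-0.02,0.092,0],"yaw": 0},
  {"dp": [-0.026,0.12,0],"yaw": 0},
  {"dp": [-0.032,0.148,0],"yaw": 0},
  {"dp": [-0.038,0.176,0],"yaw": 0},
  {"dp": [-0.044,0.204,0],"yaw": 0},
  {"dp": [-0.05,0.232,0],"yaw": 0},
  {"dp": [-0.056,0.26,0],"yaw": 0},
  {"dp": [-0.062,0.288,0],"yaw": 0},
  {"dp": [-0.067,0.316,0],"yaw": 0},
  {"dp": [-0.071,0.336,0],"yaw": 0},
  {"dp": [-0.072,0.346,0],"yaw": 0},
  {"dp": [-0.072,0.346,0],"yaw": 0},
  {"dp": [-0.072,0.346,0],"yaw": 0},
])

```text
time_s: 14.28
tcp_pos: [0.5085, 0.1763, 0.2128]
eef_rot: [179.9, 0.1, -13.4]
contact_force: [-0.3, -0.5, -0.1]
gripper_width: 0.0504
gripper_force: 0.0
```

```bash
cat > b.py <<'E'
from h import *
s=get_state(); c=cams.capture("wrist"); W=cloud(c,s); print(s["tcp_pos"],s["eef_rot"],s["time_s"]); save(c,"w5")
D=np.hypot(W[...,0]-.5094,W[...,1]-.1765)
P=W[(D<.095)&(W[...,2]>.081)&(W[...,2]<.09)]; print("rim",cv2.minEnclosingCircle(P[:,:2].astype(np.float32)),len(P))
P=W[(D<.06)&(W[...,2]>.071)&(W[...,2]<.083)]
print("bar",cv2.minAreaRect(P[:,:2].astype(np.float32)),P.mean(0),len(P))
q=P[:,:2]-P[:,:2].mean(0); w,v=np.linalg.eigh(q.T@q); print("axis deg",np.degrees(np.arctan2(v[1,1],v[0,1])), [np.ptp(q@v[:,i]) for i in(0,1)])
E
python3 b.py
```

```text
[0.50853336 0.17634412 0.21275361] [ 1.79922362e+02  6.85062803e-02 -1.34419462e+01] 14.2833
rim ((0.5070284605026245, 0.17500868439674377), 0.08520685136318207) 2139
bar ((0.5089302659034729, 0.17630966007709503), (0.05056115612387657, 0.012196737341582775), 25.884258270263672) [0.51003926 0.17627392 0.0765657 ] 695
axis deg -154.2560078565673 [np.float64(0.012214369150504892), np.float64(0.05056472153808661)]
```

View pics/w5.png

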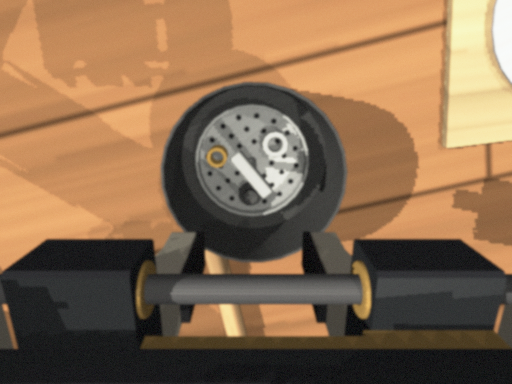

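The bar is seen from (235,155) to (268,195), the collar at (275,145), the sleeve at (217,157) and the boss at (250,192). The bar's centre measures (0.509, 0.176), top at 0.077, 50.6 × 12.2 mm, axis 25.8°, which matches the spec. The lid is flat on the board with its origin at 0.012. The next move turns the tool +39.3° and goes down.

Call:
apply_moves([
  {"dp": [0,0,-0.005],"yaw": 4},
  {"dp": [0.0005,0,-0.015],"yaw": 9},
  {"dp": [0.0005,0,-0.025],"yaw": 14},
  {"dp": [0.0005,0,-0.035],"yaw": 19},
  {"dp": [0.0005,0,-0.045],"yaw": 24},
  {"dp": [0.0005,0,-0.055],"yaw": 29},
  {"dp": [0.0005,0,-0.065],"yaw": 34},
  {"dp": [0.0005,0,-0.075],"yaw": 38},
  {"dp": [0.0005,0,-0.085],"yaw": 39.3},
  {"dp": [0.0005,0,-0.095],"yaw": 39.3},
  {"dp": [0.0005,0,-0.103],"yaw": 39.3},
  {"dp": [0.0005,0,-0.11],"yaw": 39.3},
  {"dp": [0.0005,0,-0.11],"yaw": 39.3},
  {"dp": [0.0005,0,-0.11],"yaw": 39.3},
])

```text
time_s: 15.5
tcp_pos: [0.5097, 0.1761, 0.1034]
eef_rot: [180.0, 0.0, 25.7]
contact_force: [1.3, -0.2, 0.3]
gripper_width: 0.0505
gripper_force: 0.0
```

Run:
```python
from h import *
s=get_state(); c=cams.capture("wrist"); W=cloud(c,s); print(s["tcp_pos"],s["eef_rot"])
save(c,"w6")
D=np.hypot(W[...,0]-.5094,W[...,1]-.1765)
P=W[(D<.06)&(W[...,2]>.071)&(W[...,2]<.083)]
print(cv2.minAreaRect(P[:,:2].astype(np.float32)),P.mean(0),len(P))
```

```text
[0.50965725 0.17608851 0.10336052] [1.79980903e+02 4.37041759e-02 2.57474885e+01]
((0.5096457600593567, 0.17672009766101837), (0.050495631992816925, 0.011721568182110786), 26.05638313293457) [0.51122417 0.17735109 0.07666535] 1468
```

View pics/w6.png

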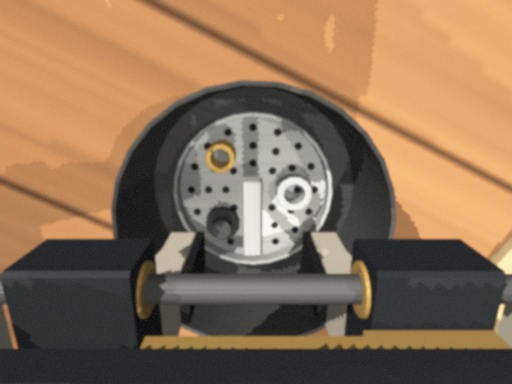

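The bar runs vertically at u≈252, centred between the jaws, with the fittings lower down at the sides. Next is the descent.

Call:
apply_moves([
  {"dp": [0,0.0005,-0.006],"yaw": 0},
  {"dp": [0,0.0005,-0.014],"yaw": 0},
  {"dp": [0,0.0005,-0.022],"yaw": 0},
  {"dp": [0,0.0005,-0.03],"yaw": 0},
  {"dp": [0,0.0005,-0.038],"yaw": 0},
  {"dp": [0,0.0005,-0.046],"yaw": 0},
  {"dp": [0,0.0005,-0.053],"yaw": 0},
  {"dp": [0,0.0005,-0.058],"yaw": 0},
  {"dp": [0,0.0005,-0.061],"yaw": 0},
  {"dp": [0,0.0005,-0.061],"yaw": 0},
])

```text
time_s: 16.38
tcp_pos: [0.5094, 0.1765, 0.0418]
eef_rot: [180.0, 0.1, 25.8]
contact_force: [0.1, -0.3, 0.3]
gripper_width: 0.0506
gripper_force: 0.0
```

Call:
apply_moves([
  {"dp": [0,0,0],"yaw": 0},
  {"dp": [0,0,0],"yaw": 0},
  {"dp": [0,0,0],"yaw": 0},
  {"dp": [0,0,0],"yaw": 0},
  {"dp": [0,0,0],"yaw": 0},
  {"dp": [0,0,0],"yaw": 0},
  {"dp": [0,0,0],"yaw": 0},
  {"dp": [0,0,0],"yaw": 0},
  {"dp": [0,0,0],"yaw": 0},
], grip=1, squeeze=45)

```text
time_s: 17.13
tcp_pos: [0.5098, 0.1768, 0.0428]
eef_rot: [180.0, -0.0, 25.8]
contact_force: [-0.4, -0.2, 1.9]
gripper_width: 0.0113
gripper_force: 45.0
```

Call:
apply_moves([
  {"dp": [0,0,0.001],"yaw": 0},
  {"dp": [0,0,0.003],"yaw": 0},
  {"dp": [0,0,0.007],"yaw": 0},
  {"dp": [0,0,0.012],"yaw": 0},
  {"dp": [0,0,0.018],"yaw": 0},
  {"dp": [0,0,0.025],"yaw": 0},
  {"dp": [0,0,0.032],"yaw": 0},
  {"dp": [0,0,0.039],"yaw": 0},
  {"dp": [0,0,0.046],"yaw": 0},
  {"dp": [0,0,0.053],"yaw": 0},
  {"dp": [0,0,0.06],"yaw": 0},
  {"dp": [0,0,0.067],"yaw": 0},
  {"dp": [0,0,0.074],"yaw": 0},
  {"dp": [0,0,0.081],"yaw": 0},
  {"dp": [0,0,0.087],"yaw": 0},
  {"dp": [0,0,0.092],"yaw": 0},
  {"dp": [0,0,0.096],"yaw": 0},
  {"dp": [0,0,0.098],"yaw": 0},
  {"dp": [0,0,0.099],"yaw": 0},
  {"dp": [0,0,0.1],"yaw": 0},
])

```text
time_s: 18.8
tcp_pos: [0.5095, 0.1767, 0.1425]
eef_rot: [180.0, 0.0, 25.8]
contact_force: [-0.7, 0.1, -3.6]
gripper_width: 0.0115
gripper_force: 45.0
```

Call:
apply_moves([
  {"dp": [0,0,0.002],"yaw": 0},
  {"dp": [0,0,0.005],"yaw": 0},
  {"dp": [0,0,0.01],"yaw": 0},
  {"dp": [0,0,0.016],"yaw": 0},
  {"dp": [0,0,0.023],"yaw": 0},
  {"dp": [0,0,0.03],"yaw": 0},
  {"dp": [0,0,0.037],"yaw": 0},
  {"dp": [0,0,0.043],"yaw": 0},
  {"dp": [0,0,0.047],"yaw": 0},
  {"dp": [0,0,0.049],"yaw": 0},
  {"dp": [0,0,0.05],"yaw": 0},
  {"dp": [0,0,0.05],"yaw": 0},
  {"dp": [0,0,0.05],"yaw": 0},
  {"dp": [0,0,0.05],"yaw": 0},
  {"dp": [0,0,0.05],"yaw": 0},
  {"dp": [0,0,0.05],"yaw": 0},
  {"dp": [0,0,0.05],"yaw": 0},
  {"dp": [0,0,0.05],"yaw": 0},
])

```text
time_s: 20.3
tcp_pos: [0.5097, 0.1768, 0.1926]
eef_rot: [180.0, 0.0, 25.8]
contact_force: [-0.7, 0.1, -2.9]
gripper_width: 0.0117
gripper_force: 45.0
```

Run:
```python
from h import *
s=get_state(); print({k:np.round(s[k],3) for k in("time_s","tcp_pos","eef_rot","contact_force","gripper_width","gripper_force","qd")})
c=cams.capture("wrist"); W=cloud(c,s); d=cams.capture("scene"); S=cloud(d)
b=cv2.resize(d["image"][100:245,245:360],None,fx=2.65,fy=2.65)[:384]
save({"image":np.hstack([c["image"][:,20:480],b])},"z7")
m=(W[...,2]>.148)&(W[...,2]<.164)&(np.hypot(W[...,0]-.509,W[...,1]-.177)<.055); m[235:]=False
P=W[m]; A=np.c_[P[:,:2]-[.509,.177],np.ones(len(P))]; print("floor plane",np.linalg.lstsq(A,P[:,2],rcond=None)[0],len(P))
m=(np.hypot(S[...,0]-.509,S[...,1]-.177)<.1)&(S[...,2]>.06)&(S[...,2]<.09); P=S[m]; print("rim",P.min(0),P.max(0))
```

```text
{'time_s': np.float64(20.3), 'tcp_pos': array([0.51 , 0.177, 0.193]), 'eef_rot': array([1.79996e+02, 1.20000e-02, 2.57870e+01]), 'contact_force': array([-0.73 ,  0.076, -2.896]), 'gripper_width': np.float64(0.012), 'gripper_force': np.float64(44.999), 'qd': array([ 0.087,  0.045, -0.02 ,  0.081,  0.06 , -0.021])}
floor plane [-0.00226143 -0.00308277  0.15885367] 11959
rim [0.44238218 0.08921545 0.06010526] [0.59908904 0.25751273 0.08834823]
```

View pics/z7.png

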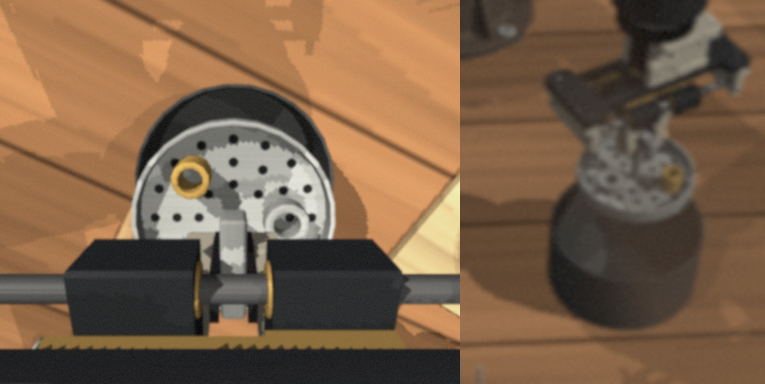

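The basket is level and its underside is at z≈0.155, about 70 mm above the rim. The sleeve (190,178) and collar (288,220) are in it. The boss is hidden behind the left jaw in this view, but nothing disturbed it. The can hasn't moved.

```bash
python3 -c "
from plant import r
print(r.close_job())"
```

```text
the job is handed in; nothing more can be done
None
```

The job is handed in with the lid flat and knob up on the board, and the basket held still and level about 70 mm above the can's rim; the boss was hidden from the cameras in the last check, so I saw only two of the three fittings in it.

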